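# Turn the finishing turntable to the drying mark

### The arm

A 6-joint arm with a two-finger parallel gripper is mounted at the origin on the work surface. World frame = base frame: x ahead of the robot, y to its left, z up, the work surface at z = 0. Lengths are in mm, angles in degrees, forces in N, time in s.
With the tool pointing down it reaches from about 300 to 850 mm from the base axis. Payload 4.2 kg.
Tool frame: the origin (TCP) lies at the very end of the fingers, on their centre line; the grasp point (between the pads) lies 19 mm behind it; z points along the fingers, y is the line along which they close (so a half turn about z gives the same grasp; the last joint's range is limited). The gripper opens to 91 mm and grips with 3 to 60 N. Pads are 32 mm wide; open, the fingers measure 118 mm over their backs; the gripper's body (76 mm by 178 mm) begins 60 mm behind the grasp point.
Start: joints at [-76.891, 18.312, 89.639, -0, 72.044, -1.146], TCP at [141.591, -557.311, 213.976] pointing down, gripper open.
Joint ranges: [-177.97, 177.97], [-48.28, 115.42], [12.27, 149.76], [-77.06, 257.06], [2.81, 150.46], [-146.56, 146.56]. Speed limits (degrees/s): [147.25, 147.25, 180, 180, 180, 180].

### API

Orientations are given as [roll, pitch, yaw] about the fixed x, y, z axes, in that order (R = Rz(yaw) Ry(pitch) Rx(roll)).
In Python, from workcell import * gives the robot as it stands.
- The arm moves only by the tool move_arm, never from a script. Its argument "motion" is a list of rows, each a list of 3 entries, a list of its own where there are three numbers: the finger opening in mm, from 0 to 91.2, then the shift along the world's x, y, z in units of 25 mm (1.0 is 25 mm), then the turn, a rotation vector about the world's x, y, z in units of 4 degrees (1.0 is 4 degrees). In form: [[grip, [x, y, z], [ax, ay, az]], ...]. A call has 1 to 20 rows; each row shifts and turns the commanded pose from where the row before left it; what a row does not reach is not made up. A row lasts 1/12 s, in which the tool goes at most 41.7 mm and 7.16 degrees, less where a joint would pass 70% of its speed; a pose out of reach is approached as far as the arm can. A call with a number of a shift or a turn outside -1 to 1 is refused whole. A call with a gripper value outside its range is refused whole. The fingers move at their own pace and stop on an object; "grip_force" is the grip in N (left out, the last holds). Time passes only in rows, so rows that do not move let the fingers close. It gives the time, the measured TCP pose, the force, the opening and the grip force at its end, in the units of the state.
- state(): the state, without advancing time (a new reading comes with each control period).
- grab_frame(name): name is "scene" or "top" or "wrist"; returns the picture (420x560x3 uint8, blue, green, red); there is no depth.
- camera_info(name): a dict with "fx", "fy", "cx", "cy" (pixels), "rvec" (rotation vector, rad) and "tvec" (3), from world to camera coordinates, as OpenCV has them. Camera axes: x right, y down, z forward; pixel columns grow to the right and rows downward; lengths in mm; the calibration is good to about 2 mm. A picture is of the moment at which its call begins: read the wrist's pose just before it. camera_info takes no time and is no camera call; for the wrist camera it gives the pose at the moment of the call.
- job_done(): hands the job in; it is judged then, once.
The state is a dict: "time_s": time; "qpos": joint angles; "qvel": joint speeds; "effort": joint torques, N m; "ee_pos": TCP position; "ee_rot": TCP orientation; "force": force on the tool from outside, world axes, zero at the start; "torque": the same for the moment, N m; "gripper_width": finger opening in mm; "gripper_force": force on a finger pad.
Only numpy, scipy, OpenCV 4.12 (cv2) and the standard library are available. Lean on these libraries where they do the work, as an engineer would, in place of code of your own. Each camera call takes 0.05 s, during which the arm holds its last target. There are 200 camera calls.

### The job

The toy truck on the turntable has just been glued and must go round to the drying position: with a fingertip, gently push on one or more of the turntable's arms, either way round, until the orange knob stands centred over the green disc, then let go and move clear. Do not grip or squeeze the turntable, do not touch or shake the truck off its place in the middle, and leave the things on the bench where they are.

Things in the scene. Friction and masses are not known exactly. Their poses are not given: they have to be found in the camera images.
- board: Fixed round plywood board of the turntable, 310 mm across, 12 mm thick, lying on the bench; origin at the centre of its underside, on the platter's upright axis. Its yaw may be anything. A post of 30 mm radius carries the platter.
- platter (a joint): Angle of the platter on the board, rad, growing anticlockwise seen from above. It turns freely either way, without stops within a turn, and stays where it is left (friction 0.15 N m, about 1.5 N at the arms). The platter is a round wooden disc of 70 mm radius, from 42 to 60 mm above the bench, with four push arms.
- orange_knob (a point): Centre of the 24 mm orange ball at the end of one push arm, 125 mm from the axis. Four level steel arms, 12 mm thick, stick out of the platter's edge at 90 degrees from one another, their axis 52 mm above the bench; the other three end in black balls of the same size and radius. Below the arms 34 mm are free above the board (31 mm above the discs).
- platter_top (a point): Centre of the platter's upper face, on the axis, 60 mm above the bench.
- green_disc: Green disc, 42 mm across, 3 mm thick, fixed on the board 125 mm from the axis, the position to turn to; origin at the centre of its underside, 12 mm above the bench.
- red_disc: Red disc, otherwise like the green one; not wanted. The three discs are 120 degrees apart, in any order.
- blue_disc: Blue disc, otherwise like the green one; not wanted.
- truck_mid (a point): Middle of the glued wooden toy truck, 76 x 46 x 44 mm high, about 0.11 kg, standing loose in the middle of the platter; this point lies 22 mm above the platter's upper face. Not to be touched.
- glue_mid (a point): Middle of a yellow glue bottle, 48 mm across, 130 mm high, standing on the bench; leave alone.
- wax_mid (a point): Middle of a wax tin, 64 mm across, 50 mm high, standing on the bench; leave alone.
- sander_mid (a point): Middle of a cork sanding block with a red sole, 70 x 45 x 32 mm high, on the bench; leave alone.
- offcut_mid (a point): Middle of a pale wooden offcut, 75 x 50 x 40 mm high, on the bench; leave alone.
Things that resemble listed ones, but are neither listed nor needed, are in the scene too. What is shaped like the part that bears truck_mid but yellow is not meant.

How it is judged:
By the outcome, as a careful person would: the job done as asked, in the order asked, and still so for the second after the job is handed in, with the robot touching nothing.
It also fails if it takes over 64 s, if anything falls off the work surface, if the arm or the gripper's body presses on something with over 40 N, if the wrist force passes 120 N, or if a joint passes its speed limit or range.

## Working session

There is one attempt and no reset: what is moved stays moved. The work goes in short steps, Python scripts to look and compute and a tool call to move; the robot and the scene stay as the last step left them, time stands still between calls to the robot, and variables do not carry over. Pictures are saved under pics/ and viewed, at most 10 in all, crops included, and the job is handed in when it is done.

Besides the shell and the picture viewer there is one more tool, called after "Emit:" by a JSON object that holds its "method" and its "body". move_arm: Moves the arm, as the interface text tells. Shifts and turns lie within -1 to 1; 1 stands for 25 mm of shift or 4 degrees of turn. Its arguments: {"type":"object","properties":{"motion":{"type":"array","items":{"type":"array"}},"grip_force":{"type":"number"}},"required":["motion"]}

```bash
mkdir -p pics
cat > h.py <<'E'
from workcell import *
import numpy as np, cv2
def ray(ci,u,v,z):
    R=cv2.Rodrigues(np.array(ci["rvec"],float))[0]; t=np.array(ci["tvec"],float).ravel()
    d=R.T@np.array([(u-ci["cx"])/ci["fx"],(v-ci["cy"])/ci["fy"],1]); c=-R.T@t
    return c+d*(z-c[2])/d[2]
def proj(ci,p):
    R=cv2.Rodrigues(np.array(ci["rvec"],float))[0]; t=np.array(ci["tvec"],float).ravel()
    q=R@np.array(p,float)+t; return [ci["fx"]*q[0]/q[2]+ci["cx"],ci["fy"]*q[1]/q[2]+ci["cy"]]
E
python3 - <<'E'
from h import *
for n in("scene","top"):
    cv2.imwrite(f"pics/{n}0.png",grab_frame(n)); print(n,camera_info(n))
E
```

```text
scene {'fx': 471.42056433444213, 'fy': 471.42056433444213, 'cx': 275.8658948681875, 'cy': 211.95457002241707, 'rvec': array([ 2.22582911,  1.18166187, -0.4356965 ]), 'tvec': array([-346.58179247, -382.6688096 , 1567.50544714])}
top {'fx': 397.33056541145965, 'fy': 397.33056541145965, 'cx': 282.5275700341995, 'cy': 207.8615688106881, 'rvec': array([ 2.13663202, -2.19882751,  0.08293858]), 'tvec': array([ 33.93571726, 642.08718731, 923.37913322])}
```

View pics/top0.png

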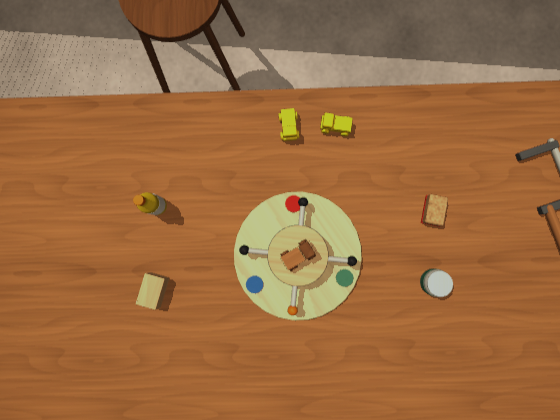

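View pics/scene0.png

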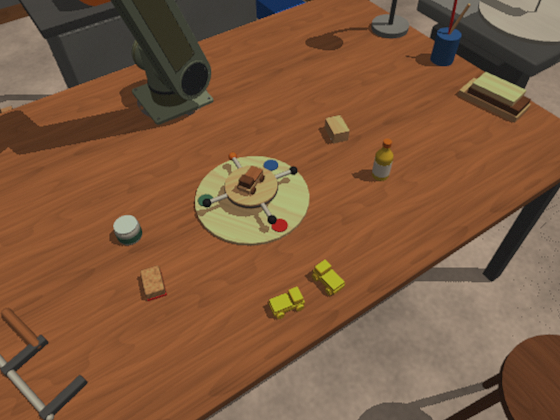

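The top view shows the board centred at about (298,255), with the orange knob at (293,310), green disc at (344,278), blue at (254,284) and red at (293,204). The black knobs are at (352,261), (303,202) and (244,250). The wooden truck sits at (298,255); the yellow trucks at the top are decoys. Next I measure by colour.

Run:
```python
from h import *
ci=camera_info("top"); im=cv2.imread("pics/top0.png"); hsv=cv2.cvtColor(im,cv2.COLOR_BGR2HSV)
def cen(lo,hi,u,v,r):
    m=cv2.inRange(hsv,np.array(lo),np.array(hi)); k=np.zeros_like(m); cv2.circle(k,(u,v),r,255,-1); m&=k
    y,x=np.nonzero(m); return x.mean(),y.mean(),len(x)
P={}
for n,lo,hi,u,v,r,z in [("orange",(5,180,120),(18,255,255),293,310,9,52),("green",(60,80,40),(95,255,200),344,278,13,15),("blue",(100,100,40),(125,255,255),254,284,13,15),("red",(0,200,100),(4,255,255),293,204,13,15),
  ("b1",(0,0,0),(180,255,45),352,261,9,52),("b2",(0,0,0),(180,255,45),303,202,9,52),("b3",(0,0,0),(180,255,45),244,250,9,52),("glue",(20,100,60),(35,255,255),150,203,14,100)]:
    x,y,c=cen(lo,hi,u,v,r); P[n]=ray(ci,x,y,z); print(n,round(x,1),round(y,1),c,P[n].round(1))
def fit(ns):
    A=np.array([P[n][:2] for n in ns]); s=np.linalg.lstsq(np.c_[2*A,np.ones(len(A))],(A**2).sum(1),rcond=None)[0]; return s[:2],np.sqrt(s[2]+s[:2]@s[:2])
print(fit(["orange","b1","b2","b3"]),fit(["green","blue","red"]))
c=fit(["orange","b1","b2","b3"])[0]
for n in P: d=P[n][:2]-c; print(n,np.linalg.norm(d).round(1),np.degrees(np.arctan2(d[1],d[0])).round(1))
for n,u,v,z in [("wax",437,283,50),("sander",436,210,32),("offcut",151,291,40)]: print(n,ray(ci,u,v,z).round())
big=cv2.resize(im[180:330,220:375],None,fx=5,fy=4*1.25/1.25*0+4,interpolation=2) if 0 else cv2.resize(im[185:330,225:370],(580,580),interpolation=2)
cv2.imwrite("pics/crop.png",big); print(state()["ee_rot"])
```

```text
orange 292.3 310.3 71 [405.1  -0.5  52. ]
green 344.2 277.5 213 [ 472.6 -127.1   15. ]
blue 254.1 284.1 220 [462.9  89.   15. ]
red 292.5 203.5 178 [654.1  -8.8  15. ]
b1 351.6 260.7 61 [ 513.7 -140.7   52. ]
b2 302.9 201.5 57 [654.3 -32.9  52. ]
b3 243.6 249.6 57 [546.1 108.3  52. ]
glue 149.1 202.9 295 [656.3 312.2 100. ]
(array([529.72391329, -16.21438275]), np.float64(125.60101218393204)) (array([529.666751  , -16.25968182]), np.float64(124.6516333414253))
orange 125.7 172.8
green 124.7 -117.2
blue 124.6 122.4
red 124.6 3.4
b1 125.6 -97.3
b2 125.7 -7.6
b3 125.6 82.5
glue 351.9 68.9
wax [ 458. -334.   50.]
sander [ 627. -349.   32.]
offcut [456. 328.  40.]
[-1.79909456e+02 -1.52240753e-03  1.42566438e+01]
```

View pics/crop.png

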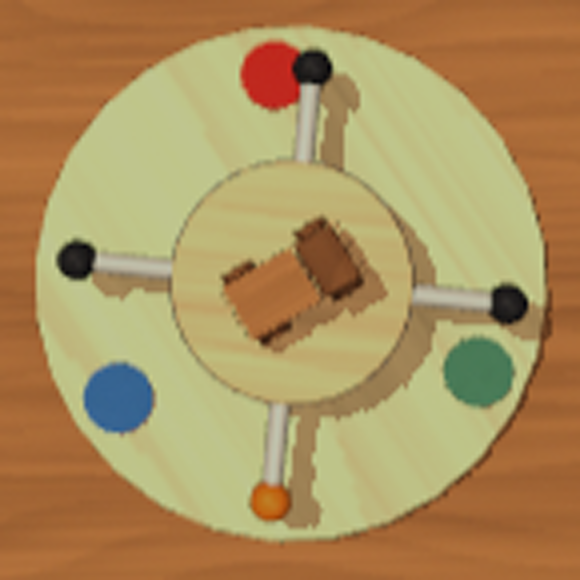

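The four knobs fit a circle of radius 125.6 about (529.7,-16.2), and the discs fit one of 124.7 about the same centre, so both agree with the given 125. Only one knob is orange (172.8°) and only one disc is green (242.8°), and the crop confirms both. The platter needs +70.0°, anticlockwise. I'll push the orange ball from its +y side with the back of the closed fingers, yawing along with it.

Emit:
{"method": "move_arm", "body": {"motion": [[0,[0.27,0.6,0],[0,0,-0.27]],[0,[0.27,0.6,0],[0,0,-0.27]],[0,[0.27,0.6,0],[0,0,-0.27]],[0,[0.27,0.6,0],[0,0,-0.27]],[0,[0.27,0.6,0],[0,0,-0.27]],[0,[0.27,0.6,0],[0,0,-0.27]],[0,[0.27,0.6,0],[0,0,-0.27]],[0,[0.27,0.6,0],[0,0,-0.27]],[0,[0.27,0.6,0],[0,0,-0.27]],[0,[0.27,0.6,0],[0,0,-0.27]],[0,[0.27,0.6,0],[0,0,-0.27]],[0,[0.27,0.6,0],[0,0,-0.27]],[0,[0.27,0.6,0],[0,0,-0.27]],[0,[0.27,0.6,0],[0,0,-0.27]],[0,[0.27,0.6,0],[0,0,-0.27]],[0,[0.27,0.6,0],[0,0,-0.27]],[0,[0.27,0.6,0],[0,0,-0.27]],[0,[0.27,0.6,0],[0,0,-0.27]],[0,[0.27,0.6,0],[0,0,-0.27]],[0,[0.27,0.6,0],[0,0,-0.27]]], "grip_force": 5}}

```text
time_s: 1.77
ee_pos: [276.6, -256.3, 213.7]
ee_rot: [-180.0, 0.0, -7.4]
force: [0.2, 0.9, -0.3]
gripper_width: 0.2
gripper_force: 0.0
```

Emit:
{"method": "move_arm", "body": {"motion": [[0,[0.27,0.6,0],[0,0,0]],[0,[0.27,0.6,0],[0,0,0]],[0,[0.27,0.6,0],[0,0,0]],[0,[0.27,0.6,0],[0,0,0]],[0,[0.27,0.6,0],[0,0,0]],[0,[0.27,0.6,0],[0,0,0]],[0,[0.27,0.6,0],[0,0,0]],[0,[0.27,0.6,0],[0,0,0]],[0,[0.27,0.6,0],[0,0,0]],[0,[0.27,0.6,0],[0,0,0]],[0,[0.27,0.6,0],[0,0,0]],[0,[0.27,0.6,0],[0,0,0]],[0,[0.27,0.6,0],[0,0,0]],[0,[0.27,0.6,0],[0,0,0]],[0,[0.27,0.6,0],[0,0,0]],[0,[0.27,0.6,0],[0,0,0]],[0,[0.27,0.6,0],[0,0,0]],[0,[0.27,0.6,0],[0,0,0]],[0,[0.27,0.6,0],[0,0,0]],[0,[0.27,0.6,0],[0,0,0]]]}}

```text
time_s: 3.43
ee_pos: [411.5, 43.5, 213.7]
ee_rot: [180.0, 0.0, -7.3]
force: [-0.2, -0.4, -0.9]
gripper_width: 0.5
gripper_force: 0.0
```

Emit:
{"method": "move_arm", "body": {"motion": [[0,[0,0,-0.6],[0,0,0]],[0,[0,0,-0.6],[0,0,0]],[0,[0,0,-0.6],[0,0,0]],[0,[0,0,-0.6],[0,0,0]],[0,[0,0,-0.6],[0,0,0]],[0,[0,0,-0.6],[0,0,0]],[0,[0,0,-0.6],[0,0,0]],[0,[0,0,-0.6],[0,0,0]],[0,[0,0,-0.6],[0,0,0]],[0,[0,0,-0.6],[0,0,0]],[0,[0,0,-0.3],[0,0,0]],[0,[0,0,-0.3],[0,0,0]],[0,[0,0,-0.2],[0,0,0]],[0,[0,0,0],[0,0,0]],[0,[0,0,0],[0,0,0]]]}}

```text
time_s: 4.68
ee_pos: [411.8, 42.7, 44.1]
ee_rot: [180.0, -0.0, -7.3]
force: [-0.2, 0.1, 1.1]
gripper_width: 0.6
gripper_force: 0.0
```

Run:
```python
from h import *
print(state()["ee_pos"],state()["force"],state()["gripper_width"])
c=np.array([529.7,-16.2]); g=242.8
def F(th,gap=0):
    a=np.radians(th); return c+125.3*np.array([np.cos(a),np.sin(a)])-(25.5+gap)*np.array([-np.sin(a),np.cos(a)])
p=np.array(state()["ee_pos"][:2]); print("to contact-3mm",((F(172.8,3)-p)/25).round(2), F(172.8,3))
steps=[0.5,1,1.5]+[2]*31; q=F(172.8,3); th=172.8
for s in steps:
    n=F(th+s,3); d=(n-q)/25; r=np.round(d,3); q=q+r*25; th+=s; print(f"[0,[{r[0]},{r[1]},0],[0,0,{s/4}]],",end="")
print(th)
cv2.imwrite("pics/w1.png",grab_frame("wrist"))
```

```text
[411.84032332  42.69497892  44.13848801] [-0.18719708  0.06840962  1.05008936] 0.6460728023417904
to contact-3mm [-0.12 -0.6 ] [408.96002508  27.77952315]
[0,[-0.015,-0.042,0],[0,0,0.125]],[0,[-0.029,-0.085,0],[0,0,0.25]],[0,[-0.041,-0.128,0],[0,0,0.375]],[0,[-0.05,-0.173,0],[0,0,0.5]],[0,[-0.043,-0.174,0],[0,0,0.5]],[0,[-0.038,-0.175,0],[0,0,0.5]],[0,[-0.031,-0.177,0],[0,0,0.5]],[0,[-0.025,-0.178,0],[0,0,0.5]],[0,[-0.019,-0.178,0],[0,0,0.5]],[0,[-0.012,-0.179,0],[0,0,0.5]],[0,[-0.007,-0.179,0],[0,0,0.5]],[0,[0.0,-0.18,0],[0,0,0.5]],[0,[0.007,-0.179,0],[0,0,0.5]],[0,[0.012,-0.179,0],[0,0,0.5]],[0,[0.019,-0.178,0],[0,0,0.5]],[0,[0.025,-0.178,0],[0,0,0.5]],[0,[0.031,-0.177,0],[0,0,0.5]],[0,[0.037,-0.175,0],[0,0,0.5]],[0,[0.043,-0.174,0],[0,0,0.5]],[0,[0.05,-0.173,0],[0,0,0.5]],[0,[0.055,-0.17,0],[0,0,0.5]],[0,[0.062,-0.169,0],[0,0,0.5]],[0,[0.067,-0.166,0],[0,0,0.5]],[0,[0.073,-0.164,0],[0,0,0.5]],[0,[0.078,-0.162,0],[0,0,0.5]],[0,[0.084,-0.158,0],[0,0,0.5]],[0,[0.09,-0.155,0],[0,0,0.5]],[0,[0.095,-0.153,0],[0,0,0.5]],[0,[0.1,-0.148,0],[0,0,0.5]],[0,[0.106,-0.146,0],[0,0,0.5]],[0,[0.11,-0.141,0],[0,0,0.5]],[0,[0.116,-0.137,0],[0,0,0.5]],[0,[0.12,-0.134,0],[0,0,0.5]],[0,[0.124,-0.129,0],[0,0,0.5]],237.8
```

View pics/w1.png

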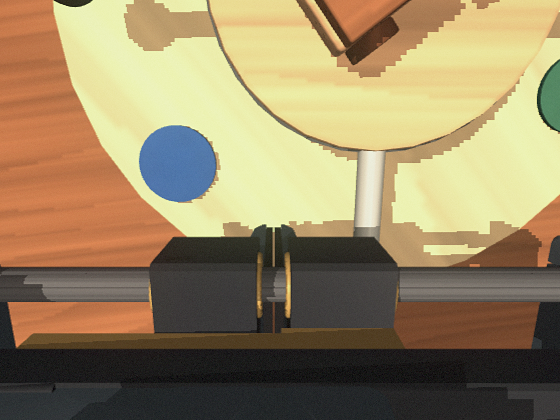

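The wrist view shows the closed fingertips at about (275,245), between the blue disc and the orange arm (370,190), clear of the platter and truck. I approach gently and push.

Emit:
{"method": "move_arm", "body": {"motion": [[0,[-0.03,-0.15,0],[0,0,0]],[0,[-0.03,-0.15,0],[0,0,0]],[0,[-0.03,-0.15,0],[0,0,0]],[0,[-0.03,-0.15,0],[0,0,0]],[0,[-0.015,-0.042,0],[0,0,0.125]],[0,[-0.029,-0.085,0],[0,0,0.25]],[0,[-0.041,-0.128,0],[0,0,0.375]],[0,[-0.05,-0.173,0],[0,0,0.5]],[0,[-0.043,-0.174,0],[0,0,0.5]],[0,[-0.038,-0.175,0],[0,0,0.5]],[0,[-0.031,-0.177,0],[0,0,0.5]],[0,[-0.025,-0.178,0],[0,0,0.5]],[0,[-0.019,-0.178,0],[0,0,0.5]],[0,[-0.012,-0.179,0],[0,0,0.5]],[0,[-0.007,-0.179,0],[0,0,0.5]],[0,[0,-0.18,0],[0,0,0.5]],[0,[0.007,-0.179,0],[0,0,0.5]],[0,[0.012,-0.179,0],[0,0,0.5]]]}}

```text
time_s: 6.23
ee_pos: [401.5, -27.6, 44.0]
ee_rot: [-180.0, -0.0, 17.8]
force: [0.4, 1.0, -0.8]
gripper_width: 0.5
gripper_force: 0.6
```

Emit:
{"method": "move_arm", "body": {"motion": [[0,[0.019,-0.178,0],[0,0,0.5]],[0,[0.025,-0.178,0],[0,0,0.5]],[0,[0.031,-0.177,0],[0,0,0.5]],[0,[0.037,-0.175,0],[0,0,0.5]],[0,[0.043,-0.174,0],[0,0,0.5]],[0,[0.05,-0.173,0],[0,0,0.5]],[0,[0.055,-0.17,0],[0,0,0.5]],[0,[0.062,-0.169,0],[0,0,0.5]],[0,[0.067,-0.166,0],[0,0,0.5]],[0,[0.073,-0.164,0],[0,0,0.5]],[0,[0.078,-0.162,0],[0,0,0.5]],[0,[0.084,-0.158,0],[0,0,0.5]],[0,[0.09,-0.155,0],[0,0,0.5]],[0,[0.095,-0.153,0],[0,0,0.5]],[0,[0.1,-0.148,0],[0,0,0.5]],[0,[0.106,-0.146,0],[0,0,0.5]]]}}

```text
time_s: 7.57
ee_pos: [426.4, -93.6, 43.9]
ee_rot: [-179.9, -0.0, 49.8]
force: [0.3, 1.6, 0.9]
gripper_width: 0.0
gripper_force: 0.6
```

Run:
```python
from h import *
print(state()["ee_pos"],state()["ee_rot"],state()["force"])
im=grab_frame("top"); cv2.imwrite("pics/top1.png",cv2.resize(im[150:360,170:450],None,fx=2.8,fy=2.8,interpolation=2))
cv2.imwrite("pics/top1f.png",im)
```

```text
[426.41710498 -93.55012692  43.90769539] [-1.79948535e+02 -6.07473332e-03  4.97780926e+01] [0.30260747 1.6230626  0.86082536]
```

View pics/top1.png

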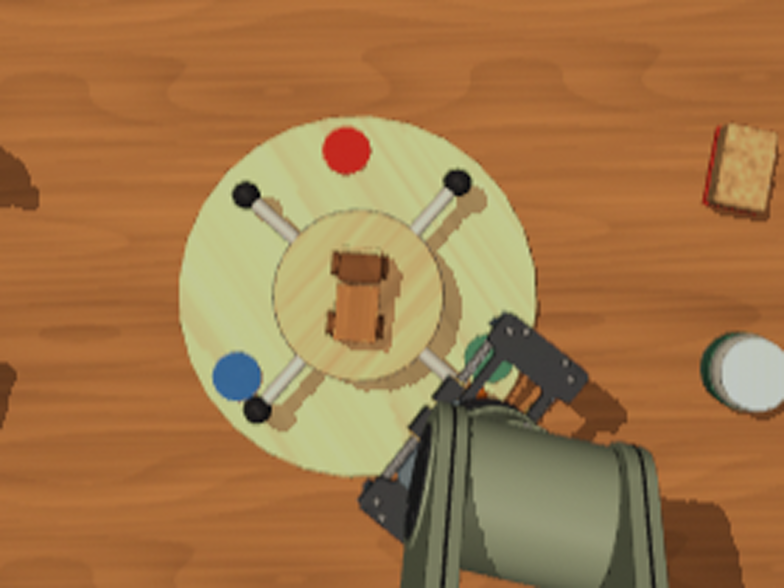

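The push works: the three black knobs show in the crop at (457,183), (245,194) and (257,410), the truck is centred, and the orange knob sits just short of green. The black knobs give the platter angle accurately.

```bash
cat >> h.py <<'E'
def platter(im,guess):
    """platter angle from the knobs seen near the guess (orange angle, deg)"""
    ci=camera_info("top"); c=np.array([529.7,-16.2]); out=[]
    m=cv2.inRange(cv2.cvtColor(im,cv2.COLOR_BGR2HSV),(0,0,0),(180,255,45))
    for k in (90,180,270):
        a=np.radians(guess+k); u=proj(ci,[*(c+125.5*np.array([np.cos(a),np.sin(a)])),52])
        w=np.zeros_like(m); cv2.circle(w,tuple(int(round(i)) for i in u),9,255,-1)
        y,x=np.nonzero(m&w); d=ray(ci,x.mean(),y.mean(),52)[:2]-c
        out.append(((np.degrees(np.arctan2(d[1],d[0]))-k)%360,np.linalg.norm(d),len(x)))
    return np.array(out).round(1)
E
python3 - <<'E'
from h import *
print(platter(cv2.imread("pics/top0.png"),172.8))
r=platter(cv2.imread("pics/top1f.png"),228); print(r)
th=r[:,0].mean(); c=np.array([529.7,-16.2]); d=np.array(state()["ee_pos"][:2])-c
a=np.radians(th); print("tangential gap",d@[-np.sin(a),np.cos(a)],"radial",d@[np.cos(a),np.sin(a)])
E
```

```text
[[172.7 125.6  61. ]
 [172.4 125.7  57. ]
 [172.5 125.5  57. ]]
[[226.8 125.7  57. ]
 [226.6 125.2  55. ]
 [226.8 125.   61. ]]
tangential gap -21.23281772098354 radial 127.04813713138032
```

Run:
```python
from h import *
c=np.array([529.7,-16.2]); q=np.array(state()["ee_pos"][:2]); d=q-c; r=np.hypot(*d); a=np.degrees(np.arctan2(d[1],d[0]))
for s in [1,2,2,2,2,2,1.5,1,.5]+[.5]*6:
    a+=s; n=c+r*np.array([np.cos(np.radians(a)),np.sin(np.radians(a))]); v=np.round((n-q)/25,3); q=q+v*25; print(s/4,v)
```

```text
0.25 [ 0.055 -0.071]
0.5 [ 0.114 -0.139]
0.5 [ 0.118 -0.136]
0.5 [ 0.124 -0.131]
0.5 [ 0.127 -0.126]
0.5 [ 0.132 -0.122]
0.375 [ 0.102 -0.089]
0.25 [ 0.069 -0.057]
0.125 [ 0.035 -0.029]
0.125 [ 0.035 -0.028]
0.125 [ 0.036 -0.027]
0.125 [ 0.036 -0.028]
0.125 [ 0.035 -0.027]
0.125 [ 0.037 -0.026]
0.125 [ 0.036 -0.027]
```

Emit:
{"method": "move_arm", "body": {"motion": [[0,[0.055,-0.071,0],[0,0,0.25]],[0,[0.114,-0.139,0],[0,0,0.5]],[0,[0.118,-0.136,0],[0,0,0.5]],[0,[0.124,-0.131,0],[0,0,0.5]],[0,[0.127,-0.126,0],[0,0,0.5]],[0,[0.132,-0.122,0],[0,0,0.5]],[0,[0.102,-0.089,0],[0,0,0.375]],[0,[0.069,-0.057,0],[0,0,0.25]],[0,[0.035,-0.029,0],[0,0,0.125]],[0,[0,0,0],[0,0,0]],[0,[0,0,0],[0,0,0]]]}}

```text
time_s: 8.53
ee_pos: [448.5, -116.1, 43.9]
ee_rot: [180.0, 0.0, 63.6]
force: [-1.1, 0.6, 0.2]
gripper_width: 0.3
gripper_force: 0.2
```

Run:
```python
from h import *
print(platter(grab_frame("top"),240.7), state()["ee_rot"])
```

```text
[[240.8 125.4  55. ]
 [241.  125.2  55. ]
 [240.9 125.3  60. ]] [1.79991756e+02 5.48036697e-03 6.36477549e+01]
```

Emit:
{"method": "move_arm", "body": {"motion": [[0,[0.036,-0.027,0],[0,0,0.125]],[0,[0.036,-0.028,0],[0,0,0.125]],[0,[0.035,-0.027,0],[0,0,0.125]],[0,[0.03,-0.022,0],[0,0,0.1]],[0,[0,0,0],[0,0,0]],[0,[0,0,0],[0,0,0]],[0,[0,0,0],[0,0,0]],[0,[-0.05,0.04,0],[0,0,0]],[0,[-0.15,0.1,0],[0,0,0]],[0,[-0.3,0.2,0],[0,0,0]],[0,[-0.3,0.2,0],[0,0,0]],[0,[-0.2,0.1,0],[0,0,0]],[0,[0,0,0.4],[0,0,0]],[0,[0,0,0.8],[0,0,0]],[0,[0,0,0.8],[0,0,0]],[0,[0,0,0.8],[0,0,0]],[0,[0,0,0.8],[0,0,0]],[0,[0,0,0.8],[0,0,0]],[0,[0,0,0.8],[0,0,0]],[0,[0,0,0.8],[0,0,0]]]}}

```text
time_s: 10.25
ee_pos: [426.2, -102.3, 194.9]
ee_rot: [180.0, -0.0, 65.6]
force: [-0.2, -0.4, 0.3]
gripper_width: 0.7
gripper_force: 0.0
```

Emit:
{"method": "move_arm", "body": {"motion": [[0,[-0.2,-0.6,0],[0,0,0]],[0,[-0.2,-0.6,0],[0,0,0]],[0,[-0.2,-0.6,0],[0,0,0]],[0,[-0.2,-0.6,0],[0,0,0]],[0,[-0.2,-0.6,0],[0,0,0]],[0,[-0.2,-0.6,0],[0,0,0]],[0,[-0.2,-0.6,0],[0,0,0]],[0,[-0.2,-0.6,0],[0,0,0]],[0,[-0.2,-0.6,0],[0,0,0]],[0,[-0.2,-0.6,0],[0,0,0]],[0,[-0.2,-0.6,0],[0,0,0]],[0,[-0.2,-0.6,0],[0,0,0]],[0,[0,0,0],[0,0,0]],[0,[0,0,0],[0,0,0]],[0,[0,0,0],[0,0,0]]]}}

```text
time_s: 11.5
ee_pos: [366.8, -281.8, 193.8]
ee_rot: [-180.0, -0.0, 65.6]
force: [-0.4, -0.6, 0.5]
gripper_width: 0.5
gripper_force: 0.0
```

Run:
```python
from h import *
im=grab_frame("top"); print(platter(im,242.8))
ci=camera_info("top"); hsv=cv2.cvtColor(im,cv2.COLOR_BGR2HSV); m=cv2.inRange(hsv,(5,180,100),(18,255,255)); w=np.zeros_like(m)
cv2.circle(w,tuple(int(round(i)) for i in proj(ci,[472.6,-127.1,52])),9,255,-1); y,x=np.nonzero(m&w)
p=ray(ci,x.mean(),y.mean(),52); d=p[:2]-[529.7,-16.2]; print(len(x),p,np.degrees(np.arctan2(d[1],d[0]))%360)
cv2.imwrite("pics/top2.png",cv2.resize(im[150:360,170:450],None,fx=2.8,fy=2.8,interpolation=2))
```

```text
[[242.9 125.5  57. ]
 [242.9 125.4  58. ]
 [242.9 125.5  63. ]]
72 [ 472.85721467 -128.24812048   52.        ] 243.10100475155832
```

View pics/top2.png

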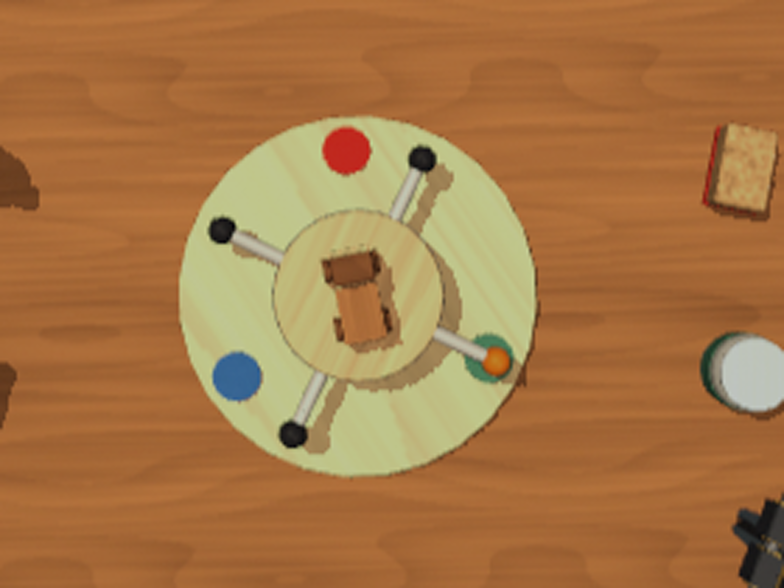

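The orange knob at (496,361) stands over the green disc at (488,358). The offset is outward parallax from the knob's height. The platter measures 242.9° against the 242.85° wanted, the truck is centred, and the arm is clear.

```bash
python3 -c "
from workcell import *
print(job_done())"
```

```text
the job is handed in; nothing more can be done
None
```

The orange knob now stands centred over the green disc (platter measured at 242.9°, disc at 242.85°), the truck is still in the middle of the platter, the arm is clear, and the job was handed in at about 11.5 s.

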